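# Start the board test at the electronics bench

### The arm

A 6-joint arm with a two-finger parallel gripper is mounted at the origin on the work surface. World frame = base frame: x ahead of the robot, y to its left, z up, the work surface at z = 0. Lengths are in m, angles in rad, forces in N, time in s.
With the tool pointing down it reaches from about 0.35 to 0.975 m from the base axis. Payload 4.9 kg.
Tool frame: the origin (TCP) lies at the very end of the fingers, on their centre line; the grasp point (between the pads) lies 19 mm behind it; z points along the fingers, y is the line along which they close (so a half turn about z gives the same grasp; the last joint's range is limited). The gripper opens to 85 mm and grips with 20 to 120 N. Pads are 22 mm wide; open, the fingers measure 114 mm over their backs; the gripper's body (76 mm by 85 mm) begins 54 mm behind the grasp point. The pads swing forward as they close: fully open they stand 13 mm farther back than shut.
Start: joints at [-1.321, 0.053, 1.613, -0, 1.476, -0.119], TCP at [0.225, -0.583, 0.231] pointing down, gripper open.
Joint ranges: [-3.01, 3.01], [-1.01, 2.22], [0.06, 2.58], [-1.02, 4.17], [0.09, 2.62], [-3.14, 3.14]. Speed limits (rad/s): [2.57, 2.57, 3.14, 3.14, 3.14, 3.14].

### API

Orientations are given as a rotation vector (axis times angle).
In Python, from cell import telemetry, cams, manip gives the robot as it stands.
- The arm moves only by the tool move_arm, never from a script. Its argument "targets" is a list of rows, each an object with "hand": the opening, from 0 (shut) to 1 (fully open); "offset": the shift along the tool's x, y, z in m, a list of three; "turn": the turn about the tool's z in rad. In form: [{"hand": hand, "offset": [tx, ty, tz], "turn": turn}, ...]. A call has 1 to 20 rows; each row is the pose to reach, as a shift and turn from the pose commanded when the call began, along the tool's axes at that moment; what a row does not reach only later rows make up. A row lasts 1/10 s, in which the tool goes at most 50 mm and 8.59 degrees, less where a joint would pass 70% of its speed; a pose out of reach is approached as far as the arm can. A call with a gripper value outside its range is refused whole. The fingers move at their own pace and stop on an object; the grip force is fixed at half the most. Time passes only in rows, so rows that repeat a pose let the fingers close. It gives the time, the measured TCP pose, the force, the opening and the grip force at its end, in the units of the state.
- telemetry.state(): the state, without advancing time (a new reading comes with each control period).
- cams.grab_frame(name): name is "scene" or "side" or "wrist"; returns (picture, depth): 400x640x3 uint8, blue, green, red; 400x640 float32, m along the optical axis (not along the pixel's ray), 0 where there is no reading.
- cams.camera_model(name): a dict with "vertical_fov" (degrees; the focal length in pixels is half the picture's height over the tangent of half this angle, whatever the lens; pixels are square), "cx", "cy" (the principal point, pixels), "k1" (the pictures are not rectified: a ray, as slopes to the right and down, at radius r is drawn at 1 + k1 r^2 times it, then the intrinsics apply), "eye" and "attitude" of the camera in the world; the wrist camera has in their place "mount" (4x4, takes a point from camera to tool coordinates, whose origin is the TCP and whose axes are the flange's). Camera axes: x right, y down, z forward; pixel columns grow to the right and rows downward; lengths in m; the calibration is good to about 2 mm. A picture is of the moment at which its call begins: read the wrist's pose just before it. camera_model takes no time and is no camera call.
- manip.close_job(): hands the job in; it is judged then, once.
Trained networks look in the newest picture that a camera, given by its name, has taken for a name from the list of things; names that differ only in an ending like _2 or _b are one class to them, and where a whole thing is asked for, a point or a joint stands for the part that bears it (a point fixed in the world has none). Each returns a list of dicts, best first, with "score" (0 to 1); they miss things now and then, are a little off and sometimes report something else, mostly with a low value. They report only what shows in the picture. A call takes as long as a camera call. They do not tell look-alikes from the thing itself.
- cams.search_frame(camera, name): "point" ([column, row] in pixels, amid what is visible of it).
- cams.mark_of(camera, name): "point" ([column, row] in pixels: a listed point, or the origin of a listed thing).
The state is a dict: "time_s": time; "joint_positions": joint angles; "joint_velocities": joint speeds; "joint_efforts": joint torques, N m; "tcp_pos": TCP position; "orientation": TCP orientation; "wrist_force": force on the tool from outside, world axes, zero at the start; "torque": the same for the moment, N m; "opening": opening from 0.0 (shut) to 1.0 (fully open); "gripper_force": force on a finger pad.
Only numpy, scipy, OpenCV 4.12 (cv2) and the standard library are available. Lean on these libraries where they do the work, as an engineer would, in place of code of your own. Each camera call takes 0.05 s, during which the arm holds its last target. There are 200 camera calls.

### The job

Start the board test with the closed fingertips, picking nothing up: press the bar latch on the blue test nest down to its stop, then push down the raised end of the broad rocker on the grey power box so that it tips right over, and then press the round key on the control box fully in and let it come up again. Keep to this order, or the board is powered without contact; leave the round plunger on the nest, the narrow rocker and the square key alone, and leave the control box and everything else on the bench lying where it is.

Things in the scene. Friction and masses are not known exactly. Their poses are not given: they have to be found in the camera images.
- bar_latch (a joint): push latch of the test nest, travel in m: 0 = up, 0.008 = fully down. Slides straight down; it moves with stiff friction (about 4.5 N) and stays wherever it is left, so push it down to its stop.
- bar_latch_top (a point): centre of the top face of the bar latch: a plain grey bar, 24 x 52 mm (x, y of this point), top 64 mm above the table when up and 56 mm when fully down. It stands on the blue test nest (120 x 150 mm; its rear deck, which carries both plungers, is 50 mm high; a green circuit board lies in the front half). z up, +x towards the nest's rear. The nest is fixed.
- eject (a joint): round plunger on the same nest, to be left alone: 0 = up, 0.008 = down, springs back.
- eject_top (a point): centre of the top of the round grey eject plunger (24 mm diameter, top 64 mm high), 79 mm beside the bar latch. Leave alone.
- broad_rocker (a joint): broad rocker switch on the grey power box, angle in rad: 0 = off (its rear end, +x of the box, stands up), 0.4 = on (rear end down). It moves with stiff friction (0.05 N m, so 3 N at the raised end and more nearer the middle) and stays wherever it is left, so it has to be pushed right over to its stop.
- broad_rocker_end (a point): point on the top face of the raised rear half of the broad black rocker, on its centre line, 20 mm from the rocker's middle. The rocker is 48 mm long (x) and 34 mm wide (y), turns about a level axis (y) 67 mm above the table, 8 mm under its top face. Off: this point is 79 mm high and the face is tilted by 0.2 rad, raised end to +x; on: 71 mm high and tilted 0.2 rad the other way. The power box is 130 x 140 mm, 60 mm high, with ribbed sides, and fixed.
- narrow_rocker (a joint): narrow rocker on the same box, to be left alone: 0 = off, 0.4 = on.
- narrow_rocker_end (a point): the same point on the narrow black rocker (48 x 14 mm), 68 mm beside the broad one. Leave alone.
- control_box: loose black control box with an aluminium face, 140 x 72 mm, 36 mm high, 0.8 kg, lying on the table; origin at the centre of its underside, x along its length, z up. The round key is at its +x end, the square key at its -x end.
- round_key (a joint): round start key, travel in m: 0 = up, 0.006 = fully down; springs back; about 4.5 N holds it fully down.
- round_key_top (a point): centre of the top of the round grey key, 30 mm diameter, 48 mm above the table when up.
- square_key (a joint): square key, to be left alone: 0 = up, 0.006 = down.
- square_key_top (a point): centre of the top of the square grey key (26 x 26 mm, 48 mm high), 74 mm from the round one. Leave alone.
- flux_jar: loose bystander, leave where it is: jar with black lid, 48 mm diameter, 60 mm high; origin at the centre of its underside.
- tip_cup: loose bystander, leave where it is: open steel cup, 56 mm diameter at the rim, 50 mm high; origin at the centre of its underside.
- tape_roll: loose bystander, leave where it is: roll of tape lying flat, 60 mm diameter, 20 mm high; origin at the centre of its underside.
- part_tray: loose bystander, leave where it is: small blue open tray, 70 x 90 x 32 mm; origin at the centre of its underside.
- screwdriver: loose bystander, leave where it is: screwdriver lying on the table, 170 mm long; origin at the centre of its underside at its middle.
- solder_spool: loose bystander, leave where it is: grey spool standing beside the control box, 48 mm diameter, 34 mm high; origin at the centre of its underside.
- paste_pot: loose bystander, leave where it is: small white pot standing on the front part of the power box's top, 30 mm diameter, 26 mm high; origin at the centre of its underside.
- cleaner: loose bystander, leave where it is: clear bottle, 44 mm diameter, 95 mm high; origin at the centre of its underside.
Not all that is in view belongs to the job. What is shaped like the part that bears broad_rocker but pink or yellow is not meant.

How it is judged:
On the way, in this order (a step that is already met when the one before it is completed fails the run):
1. the bar latch is pressed down to its stop (6 of 8 mm or more), broad rocker still off (value of joint bar_latch above 0.006 m and value of joint broad_rocker below 0.1 rad), for 0.1 s.
2. the broad rocker is tipped over to on, latch still down (value of joint broad_rocker above 0.3 rad and value of joint bar_latch above 0.006 m), for 0.1 s.
3. the round key is pressed fully in (4.5 mm of its 6 mm or more) (value of joint round_key above 0.0045 m and value of joint broad_rocker above 0.3 rad), for 0.05 s.
At the end, for the whole second after the job is handed in: Bar latch down 6 mm or more, broad rocker at 0.3 rad or more, round key up again (under 1.5 mm), eject plunger, narrow rocker and square key as they were, control box at rest, flat and within 20 mm of its start, every bystander within 25 mm of its start (all of step 2 and value of joint round_key below 0.0015 m and value of joint each of eject, square_key below 0.002 m and value of joint narrow_rocker below 0.1 rad and distance of control_box from where it was at the start of the episode below 0.02 m and angle between control_box's own z axis and vertical below 0.05 rad and linear speed of control_box below 0.01 m/s and distance of each of flux_jar, tip_cup, tape_roll, part_tray, screwdriver, solder_spool, paste_pot, cleaner from where it was at the start of the episode below 0.025 m); the robot touches nothing.
It fails at once if the broad rocker is tipped over while the bar latch is not down (value of joint broad_rocker above 0.2 rad and value of joint bar_latch below 0.004 m).
It fails at once if the round key is pressed while the broad rocker is off (value of joint round_key above 0.003 m and value of joint broad_rocker below 0.2 rad).
It fails at once if the eject plunger, the narrow rocker or the square key is operated (value of joint eject above 0.004 m or value of joint narrow_rocker above 0.2 rad or value of joint square_key above 0.003 m).
It fails at once if the control box is lifted, tipped (0.25 rad) or shoved more than 30 mm (height (world z) of control_box above 0.012 m or angle between control_box's own z axis and vertical above 0.25 rad or distance of control_box from where it was at the start of the episode above 0.03 m).
It fails at once if a bystander is moved or lifted by more than 30 mm (distance of any of flux_jar, tip_cup, tape_roll, part_tray, screwdriver, solder_spool, paste_pot, cleaner from where it was at the start of the episode above 0.03 m).
It also fails if it takes over 64 s, if anything falls off the work surface, if the arm or the gripper's body presses on something with over 40 N, if the wrist force passes 120 N, or if a joint passes its speed limit or range.

## Working session

There is one attempt and no reset: what is moved stays moved. The work goes in short steps, Python scripts to look and compute and a tool call to move; the robot and the scene stay as the last step left them, time stands still between calls to the robot, and variables do not carry over. Pictures are saved under pics/ and viewed, at most 10 in all, crops included, and the job is handed in when it is done.

Besides the shell and the picture viewer there is one more tool, called as name(argument=value, ...), one argument or row to a line, values as JSON. move_arm: Moves the arm, as the interface text tells. Its arguments: {"type":"object","properties":{"targets":{"type":"array","items":{"type":"object","properties":{"hand":{"type":"number"},"offset":{"type":"array","items":{"type":"number"}},"turn":{"type":"number"}}}}},"required":["targets"]}

```bash
mkdir -p pics; cat > h.py <<'E'
import numpy as np, cv2
from scipy.spatial.transform import Rotation as R
from cell import telemetry, cams, manip
def model(name):
    m=cams.camera_model(name); f=200/np.tan(np.radians(m["vertical_fov"])/2)
    return m,np.array([[f,0,m["cx"]],[0,f,m["cy"]],[0,0,1]]),np.array([m["k1"],0,0,0,0.])
def pose(name,s=None):
    m=cams.camera_model(name)
    if "mount" in m:
        s=s or telemetry.state(); M=np.array(m["mount"]); Rt=R.from_rotvec(s["orientation"]).as_matrix()
        return Rt@M[:3,:3], Rt@M[:3,3]+np.array(s["tcp_pos"])
    a=np.array(m["attitude"],float)
    Rm=a if a.shape==(3,3) else (R.from_rotvec(a) if a.size==3 else R.from_quat(a)).as_matrix()
    return Rm,np.array(m["eye"])
def ray(name,px,P):
    m,K,d=model(name); u=cv2.undistortPoints(np.array([[px]],float),K,d)[0,0]
    return P[1],P[0]@np.array([u[0],u[1],1.])
def at_z(name,px,z,P):
    o,v=ray(name,px,P); return o+v*(z-o[2])/v[2]
def at_d(name,px,dep,P):
    o,v=ray(name,px,P); c,r=int(round(px[0])),int(round(px[1])); w=dep[max(r-1,0):r+2,max(c-1,0):c+2]; w=w[w>0]
    return o+v*np.median(w) if w.size else None
E
python3 - <<'E'
from h import *
print(telemetry.state())
for c in("scene","side","wrist"):
    print(c,cams.camera_model(c))
    P=pose(c); im,d=cams.grab_frame(c); cv2.imwrite(f"pics/{c}0.png",im)
    for n,z in(("bar_latch_top",.064),("eject_top",.064),("broad_rocker_end",.079),("narrow_rocker_end",.079),("round_key_top",.048),("square_key_top",.048)):
        for r in cams.mark_of(c,n)[:3]:
            print(c,n,np.round(r["point"]),round(r["score"],2),at_z(c,r["point"],z,P).round(3),at_d(c,np.clip(r["point"],0,[639,399]),d,P))
E
```

```text
{'time_s': 0.0, 'joint_positions': array([-1.32102928e+00,  5.33675230e-02,  1.61427983e+00, -6.49879008e-06,
        1.47600482e+00, -1.18971934e-01]), 'joint_velocities': array([ 0.00140099,  0.00037806,  0.00183422,  0.00062143,  0.00024432,
       -0.00056986]), 'joint_efforts': array([ 3.63629961e-04, -3.93682051e+01, -3.70173383e+01, -5.73745365e-05,
        7.26628496e-03,  2.51039744e-06]), 'tcp_pos': array([ 0.22513573, -0.58237965,  0.23006488]), 'orientation': array([-3.08632899e+00, -5.75562241e-01,  2.21411058e-04]), 'wrist_force': array([ 0.99176009, -0.07576813, -0.20919359]), 'torque': array([ 0.01537234, -0.04581763, -0.02592284]), 'gripper_force': 0.0, 'opening': 0.998543372240675}
scene {'vertical_fov': 56.42744777985483, 'cx': 325.56147928302516, 'cy': 205.13463008799795, 'k1': 0.003730169381109489, 'eye': array([ 1.29037768, -0.53472321,  0.98150273]), 'attitude': array([-2.12664232, -1.00550742,  0.43640319])}
scene bar_latch_top [235. 258.] 0.65 [ 0.53  -0.271  0.064] [ 0.52871606 -0.27114879  0.06284735]
scene eject_top [209. 273.] 0.45 [ 0.53  -0.36   0.064] 
[... 1850 characters left out ...]
8] [0.67009295 0.0343405  0.0375952 ]
side square_key_top [304. 175.] 0.72 [0.47  0.297 0.048] [0.46832698 0.25854662 0.0780019 ]
side square_key_top [351. 234.] 0.38 [ 0.593 -0.009  0.048] [ 0.59269771 -0.00980944  0.04914714]
wrist {'vertical_fov': 58.48408462032081, 'cx': 317.5841386139077, 'cy': 197.37465902011698, 'k1': -0.035638645114060105, 'mount': array([[ 3.45857744e-04, -9.52994713e-01, -3.02986728e-01,
         7.73048233e-02],
       [ 9.99999700e-01,  5.39638208e-04, -5.55848504e-04,
        -7.67885316e-04],
       [ 6.93223901e-04, -3.02986445e-01,  9.52994614e-01,
        -1.41380124e-01],
       [ 0.00000000e+00,  0.00000000e+00,  0.00000000e+00,
         1.00000000e+00]])}
```

View pics/scene0.png

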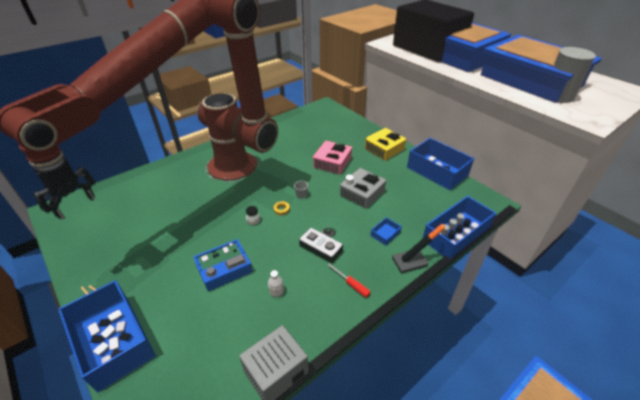

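View pics/side0.png

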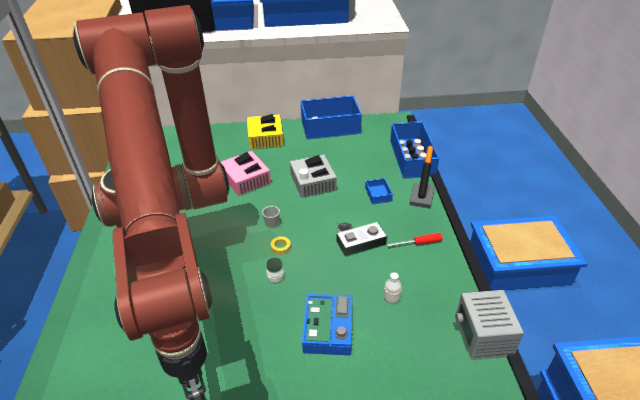

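Scene view: the candidates for broad_rocker are the grey box at about (363,186), the pink one at (333,155) and the yellow one at (385,142). In the side view these are (314,172), (245,170) and (266,130). I choose the grey box. The nest is at (222,263), with the bar latch at (235,262) and the round eject at (211,271). The control box is at (321,242), with its round key at the right and the spool behind it. Next, one close crop to check the choice.

```bash
python3 - <<'E'
import cv2
im=cv2.imread("pics/side0.png"); a=cv2.resize(im[135:265,215:415],None,fx=4,fy=4,interpolation=cv2.INTER_CUBIC); cv2.imwrite("pics/crop1.png",a)
E
```

```text
(no output)
```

View pics/crop1.png

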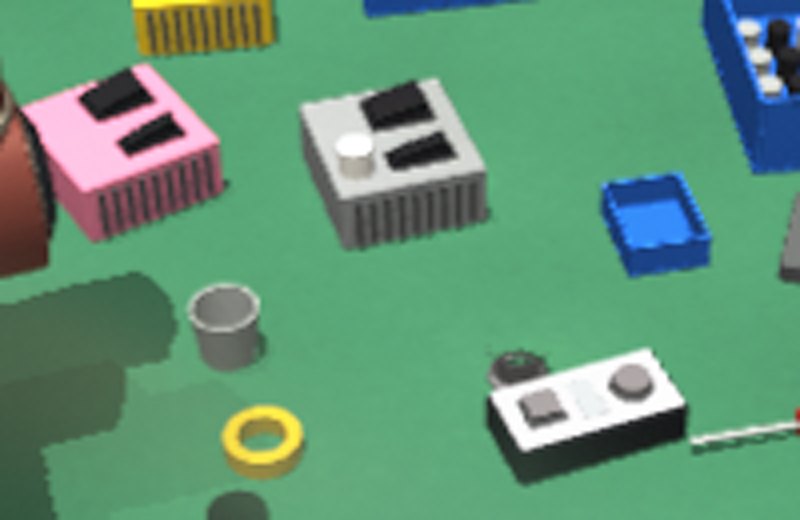

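move_arm(
  targets=[
    {"hand":0,"offset":[0.394,-0.182,0],"turn":0.37},
    {"hand":0,"offset":[0.394,-0.182,0],"turn":0.37},
    {"hand":0,"offset":[0.394,-0.182,0],"turn":0.37},
    {"hand":0,"offset":[0.394,-0.182,0],"turn":0.37},
    {"hand":0,"offset":[0.394,-0.182,0],"turn":0.37},
    {"hand":0,"offset":[0.394,-0.182,0],"turn":0.37},
    {"hand":0,"offset":[0.394,-0.182,0],"turn":0.37},
    {"hand":0,"offset":[0.394,-0.182,0],"turn":0.37},
    {"hand":0,"offset":[0.394,-0.182,0],"turn":0.37},
    {"hand":0,"offset":[0.394,-0.182,0],"turn":0.37},
    {"hand":0,"offset":[0.394,-0.182,0],"turn":0.37},
    {"hand":0,"offset":[0.394,-0.182,0],"turn":0.37},
    {"hand":0,"offset":[0.394,-0.182,0],"turn":0.37},
    {"hand":0,"offset":[0.394,-0.182,0],"turn":0.37},
    {"hand":0,"offset":[0.394,-0.182,0],"turn":0.37},
  ],
)

```text
time_s: 2.55
tcp_pos: [0.5267, -0.2719, 0.2313]
orientation: [3.142, -0.004, 0.0]
wrist_force: [-0.1, -0.4, -0.1]
opening: -0.002
gripper_force: 0.0
```

The crop confirms the grey box: broad rocker at crop (398,105), narrow at (422,150), pot at front-left. The round key is at crop (632,381) and the square key at (543,407). I am now above the latch, so I take a close look.

```bash
cat > look.py <<'E'
import sys
from h import *
s=telemetry.state(); P=pose("wrist",s); im,d=cams.grab_frame("wrist"); cv2.imwrite(f"pics/{sys.argv[1]}.png",im)
print(s["tcp_pos"],s["orientation"],s["joint_positions"])
for a in sys.argv[2:]:
    n,z=a.split(":")
    for r in cams.mark_of("wrist",n)[:3]: print(n,np.round(r["point"]),round(r["score"],2),at_z("wrist",r["point"],float(z),P).round(4),at_d("wrist",np.clip(r["point"],0,[639,399]),d,P))
E
python3 look.py w1 bar_latch_top:.064 eject_top:.064
```

```text
[ 0.52670822 -0.27185939  0.23134309] [ 3.14156999e+00 -4.05109582e-03  1.10013206e-05] [-6.01989119e-01 -2.32830049e-02  1.68961354e+00 -1.26439105e-05
  1.47524500e+00  9.71387439e-01]
bar_latch_top [320. 172.] 0.7 [ 0.5287 -0.2733  0.064 ] [ 0.52838768 -0.27329535  0.06282995]
bar_latch_top [ 34. 104.] 0.57 [ 0.5897 -0.0273  0.064 ] [ 0.58892383 -0.01361329  0.04665286]
eject_top [403. 181.] 0.73 [ 0.5206 -0.3475  0.064 ] [ 0.52019371 -0.347885    0.06261818]
```

View pics/w1.png

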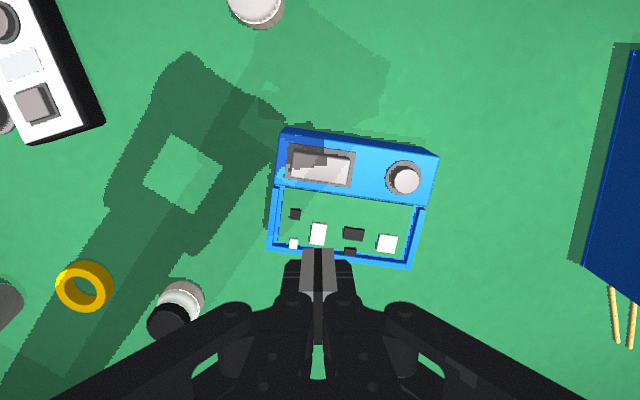

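The wrist view shows the bar latch at (320,167) and the eject at (403,178), with the fingertips at (318,255). I lower onto the latch.

move_arm(
  targets=[
    {"hand":0,"offset":[0.003,0.001,0.05],"turn":0},
    {"hand":0,"offset":[0.003,0.001,0.1],"turn":0},
    {"hand":0,"offset":[0.003,0.001,0.145],"turn":0},
    {"hand":0,"offset":[0.003,0.001,0.155],"turn":0},
    {"hand":0,"offset":[0.003,0.001,0.16],"turn":0},
    {"hand":0,"offset":[0.003,0.001,0.165],"turn":0},
    {"hand":0,"offset":[0.003,0.001,0.169],"turn":0},
    {"hand":0,"offset":[0.003,0.001,0.172],"turn":0},
    {"hand":0,"offset":[0.003,0.001,0.174],"turn":0},
    {"hand":0,"offset":[0.003,0.001,0.174],"turn":0},
    {"hand":0,"offset":[0.003,0.001,0.174],"turn":0},
  ],
)

```text
time_s: 3.8
tcp_pos: [0.5318, -0.2732, 0.059]
orientation: [3.139, -0.002, 0.006]
wrist_force: [3.1, -2.0, 4.3]
opening: -0.003
gripper_force: 2.1
```

move_arm(
  targets=[
    {"hand":0,"offset":[0,0,0.002],"turn":0},
    {"hand":0,"offset":[0,0,0.004],"turn":0},
    {"hand":0,"offset":[0,0,0.006],"turn":0},
    {"hand":0,"offset":[0,0,0.007],"turn":0},
    {"hand":0,"offset":[0,0,0.007],"turn":0},
  ],
)

```text
time_s: 4.3
tcp_pos: [0.5315, -0.2731, 0.0558]
orientation: [3.14, -0.001, 0.002]
wrist_force: [-8.4, 5.1, 28.7]
opening: 0.004
gripper_force: 14.3
```

move_arm(
  targets=[
    {"hand":0,"offset":[0,0,-0.01],"turn":0},
    {"hand":0,"offset":[0,0,-0.06],"turn":0},
    {"hand":0,"offset":[0,0,-0.11],"turn":0},
    {"hand":0,"offset":[0,0,-0.16],"turn":0},
    {"hand":0,"offset":[0,0,-0.19],"turn":0},
    {"hand":0,"offset":[0,-0.64,-0.19],"turn":-0.17},
    {"hand":0,"offset":[0,-0.64,-0.19],"turn":-0.17},
    {"hand":0,"offset":[0,-0.64,-0.19],"turn":-0.17},
    {"hand":0,"offset":[0,-0.64,-0.19],"turn":-0.17},
    {"hand":0,"offset":[0,-0.64,-0.19],"turn":-0.17},
    {"hand":0,"offset":[0,-0.64,-0.19],"turn":-0.17},
    {"hand":0,"offset":[0,-0.64,-0.19],"turn":-0.17},
    {"hand":0,"offset":[0,-0.64,-0.19],"turn":-0.17},
    {"hand":0,"offset":[0,-0.64,-0.19],"turn":-0.17},
    {"hand":0,"offset":[0,-0.64,-0.19],"turn":-0.17},
    {"hand":0,"offset":[0,-0.64,-0.19],"turn":-0.17},
    {"hand":0,"offset":[0,-0.64,-0.19],"turn":-0.17},
    {"hand":0,"offset":[0,-0.64,-0.19],"turn":-0.17},
    {"hand":0,"offset":[0,-0.64,-0.19],"turn":-0.17},
    {"hand":0,"offset":[0,-0.64,-0.19],"turn":-0.17},
  ],
)

```text
time_s: 6.3
tcp_pos: [0.5294, 0.3679, 0.2377]
orientation: [3.128, 0.267, -0.007]
wrist_force: [0.4, -0.0, -0.1]
opening: -0.003
gripper_force: 0.0
```

```bash
python3 look.py w2 broad_rocker_end:.079 narrow_rocker_end:.079
```

```text
[0.52944115 0.36787066 0.23773157] [ 3.12759473  0.2673554  -0.00739941] [ 4.92119478e-01  9.83321883e-02  1.55409491e+00 -5.07931350e-04
  1.49451731e+00  1.89240498e+00]
broad_rocker_end [ 14. 285.] 0.71 [0.37   0.6451 0.079 ] [0.36909887 0.64604722 0.07786656]
broad_rocker_end [333. 181.] 0.63 [0.5274 0.3541 0.079 ] [0.52708915 0.35400606 0.07775328]
broad_rocker_end [407. 248.] 0.19 [0.4762 0.2754 0.079 ] [0.47850746 0.27727898 0.08429991]
narrow_rocker_end [413. 176.] 0.88 [0.5434 0.2871 0.079 ] [0.54310879 0.28674474 0.07776341]
narrow_rocker_end [310. 375.] 0.69 [0.3134 0.3391 0.079 ] [0.31218156 0.33892064 0.0777753 ]
narrow_rocker_end [ 79. 299.] 0.58 [0.3658 0.5805 0.079 ] [0.36363915 0.58223704 0.07635439]
```

View pics/w2.png

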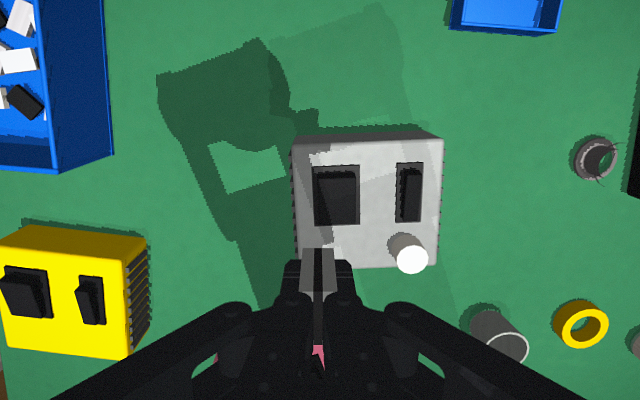

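The wrist view shows the grey box square to the tool: broad rocker at columns 314–360, rows 166–224 (raised end at the top), narrow rocker at (409,192), pot at (410,252). I check the tilt and extents by depth.

```bash
python3 - <<'E'
from h import *
s=telemetry.state(); P=pose("wrist",s); im,d=cams.grab_frame("wrist")
Rt=R.from_rotvec(s["orientation"]).as_matrix()
f=lambda c,r:(Rt.T@(at_d("wrist",(c,r),d,P)-s["tcp_pos"])).round(4)
for r in range(160,232,5): print(r,f(337,r),at_d("wrist",(337,r),d,P).round(3))
for c in range(308,368,6): print(c,f(c,185))
E
```

```text
160 [0.0107 0.0169 0.1802] [0.544 0.351 0.059]
165 [0.006  0.0169 0.1805] [0.539 0.35  0.059]
170 [0.002  0.0169 0.1777] [0.535 0.35  0.062]
175 [-0.0003  0.0164  0.1679] [0.533 0.35  0.071]
180 [-0.0032  0.0161  0.1614] [0.53  0.35  0.078]
185 [-0.0081  0.0163  0.1628] [0.525 0.349 0.077]
190 [-0.0128  0.0164  0.163 ] [0.52  0.348 0.076]
195 [-0.0179  0.0165  0.1646] [0.515 0.347 0.075]
200 [-0.0229  0.0167  0.1655] [0.511 0.346 0.074]
205 [-0.0281  0.0168  0.1665] [0.505 0.345 0.073]
210 [-0.0331  0.0169  0.1671] [0.501 0.344 0.072]
215 [-0.0384  0.0171  0.1683] [0.495 0.343 0.071]
220 [-0.0438  0.0172  0.1694] [0.49  0.342 0.07 ]
225 [-0.0522  0.0178  0.1777] [0.482 0.34  0.062]
230 [-0.0587  0.0181  0.1809] [0.475 0.339 0.059]
308 [-0.0131 -0.0099  0.1805]
314 [-0.0123 -0.0042  0.1775]
320 [-0.008   0.0012  0.1622]
326 [-0.0078  0.0065  0.1617]
332 [-0.0078  0.0118  0.1616]
338 [-0.0081  0.0172  0.1628]
344 [-0.0079  0.0224  0.1621]
350 [-0.0078  0.0277  0.1619]
356 [-0.0123  0.0348  0.1779]
362 [-0.0131  0.0407  0.1807]
```

move_arm(
  targets=[
    {"hand":0,"offset":[-0.002,0.016,0.05],"turn":0},
    {"hand":0,"offset":[-0.002,0.016,0.1],"turn":0},
    {"hand":0,"offset":[-0.002,0.016,0.14],"turn":0},
    {"hand":0,"offset":[-0.002,0.016,0.15],"turn":0},
    {"hand":0,"offset":[-0.002,0.016,0.155],"turn":0},
    {"hand":0,"offset":[-0.002,0.016,0.159],"turn":0},
    {"hand":0,"offset":[-0.002,0.016,0.162],"turn":0},
    {"hand":0,"offset":[-0.002,0.016,0.165],"turn":0},
    {"hand":0,"offset":[-0.002,0.016,0.168],"turn":0},
    {"hand":0,"offset":[-0.002,0.016,0.17],"turn":0},
    {"hand":0,"offset":[-0.002,0.016,0.17],"turn":0},
  ],
)

```text
time_s: 7.6
tcp_pos: [0.5339, 0.3527, 0.0724]
orientation: [-3.128, -0.264, -0.009]
wrist_force: [4.8, 1.1, 4.3]
opening: 0.0
gripper_force: 2.5
```

move_arm(
  targets=[
    {"hand":0,"offset":[0,0,0.002],"turn":0},
    {"hand":0,"offset":[0,0,0.004],"turn":0},
    {"hand":0,"offset":[0,0,0.005],"turn":0},
    {"hand":0,"offset":[0,0,0.005],"turn":0},
  ],
)

```text
time_s: 8.0
tcp_pos: [0.5344, 0.3529, 0.0709]
orientation: [-3.129, -0.265, -0.009]
wrist_force: [-1.4, -2.7, 20.2]
opening: -0.001
gripper_force: 9.5
```

move_arm(
  targets=[
    {"hand":0,"offset":[0,0,-0.01],"turn":0},
    {"hand":0,"offset":[0,0,-0.06],"turn":0},
    {"hand":0,"offset":[0,0,-0.11],"turn":0},
    {"hand":0,"offset":[0,0,-0.16],"turn":0},
    {"hand":0,"offset":[0,0,-0.175],"turn":0},
    {"hand":0,"offset":[0,0,-0.175],"turn":0},
    {"hand":0,"offset":[0,0,-0.175],"turn":0},
  ],
)

```text
time_s: 8.7
tcp_pos: [0.5304, 0.3513, 0.2378]
orientation: [3.129, 0.265, -0.006]
wrist_force: [0.0, -0.0, -0.2]
opening: 0.001
gripper_force: 0.0
```

```bash
python3 - <<'E'
from h import *
s=telemetry.state(); P=pose("wrist",s); im,d=cams.grab_frame("wrist")
print(s["tcp_pos"])
m,K,dd=model("wrist")
for c in (305,310,315,320,325):
  print(c,[float(at_d("wrist",(c,r),d,P)[2].round(3)) for r in range(160,235,6)])
for c,n,z in(("scene","round_key_top",.048),("scene","square_key_top",.048),("side","round_key_top",.048),("side","square_key_top",.048),("scene","control_box",.036),("side","control_box",.036)):
    P=pose(c); im,d=cams.grab_frame(c)
    for r in cams.mark_of(c,n)[:2]: print(c,n,np.round(r["point"]),round(r["score"],2),at_z(c,r["point"],z,P).round(3))
E
```

```text
[0.53043425 0.35126532 0.2377503 ]
305 [0.059, 0.062, 0.069, 0.07, 0.071, 0.072, 0.073, 0.074, 0.075, 0.077, 0.078, 0.059, 0.059]
310 [0.059, 0.061, 0.069, 0.07, 0.072, 0.073, 0.073, 0.075, 0.075, 0.076, 0.078, 0.059, 0.059]
315 [0.058, 0.062, 0.069, 0.07, 0.071, 0.073, 0.074, 0.075, 0.075, 0.077, 0.077, 0.059, 0.059]
320 [0.059, 0.062, 0.069, 0.07, 0.071, 0.072, 0.073, 0.074, 0.075, 0.077, 0.078, 0.059, 0.059]
325 [0.059, 0.062, 0.069, 0.07, 0.071, 0.072, 0.073, 0.074, 0.076, 0.077, 0.078, 0.059, 0.059]
scene round_key_top [329. 244.] 0.63 [0.66  0.008 0.048]
scene square_key_top [309. 237.] 0.38 [ 0.595 -0.026  0.048]
scene square_key_top [375. 176.] 0.21 [0.499 0.387 0.048]
side round_key_top [371. 226.] 0.37 [0.657 0.022 0.048]
side square_key_top [349. 234.] 0.43 [ 0.586 -0.007  0.048]
scene control_box [321. 252.] 0.76 [ 0.662 -0.029  0.036]
side control_box [360. 244.] 0.55 [ 0.616 -0.042  0.036]
```

The rear end now stands at 69 mm and the front at 78 mm, so the rocker is fully over. Next I go above the round key.

move_arm(
  targets=[
    {"hand":0,"offset":[0.066,0.357,0],"turn":-0.18},
    {"hand":0,"offset":[0.066,0.357,0],"turn":-0.18},
    {"hand":0,"offset":[0.066,0.357,0],"turn":-0.18},
    {"hand":0,"offset":[0.066,0.357,0],"turn":-0.18},
    {"hand":0,"offset":[0.066,0.357,0],"turn":-0.18},
    {"hand":0,"offset":[0.066,0.357,0],"turn":-0.18},
    {"hand":0,"offset":[0.066,0.357,0],"turn":-0.18},
    {"hand":0,"offset":[0.066,0.357,0],"turn":-0.18},
    {"hand":0,"offset":[0.066,0.357,0],"turn":-0.18},
    {"hand":0,"offset":[0.066,0.357,0],"turn":-0.18},
    {"hand":0,"offset":[0.066,0.357,0],"turn":-0.18},
    {"hand":0,"offset":[0.066,0.357,0],"turn":-0.18},
  ],
)

```text
time_s: 10.55
tcp_pos: [0.6564, 0.0127, 0.2404]
orientation: [-3.093, -0.549, -0.0]
wrist_force: [0.5, -0.1, -0.8]
opening: -0.002
gripper_force: 0.0
```

```bash
python3 look.py w3 round_key_top:.048 square_key_top:.048
```

```text
[0.65635604 0.01268012 0.24044341] [-3.09307840e+00 -5.48681399e-01 -1.49169703e-04] [-9.40569241e-02  1.20588628e-01  1.52558954e+00  2.43699646e-04
  1.49538311e+00  1.12559350e+00]
round_key_top [319. 165.] 0.67 [0.6597 0.0131 0.048 ] [0.6595063  0.01306102 0.04716122]
square_key_top [321. 234.] 0.64 [ 0.593  -0.0128  0.048 ] [ 0.59258532 -0.01300724  0.0468733 ]
```

View pics/w3.png

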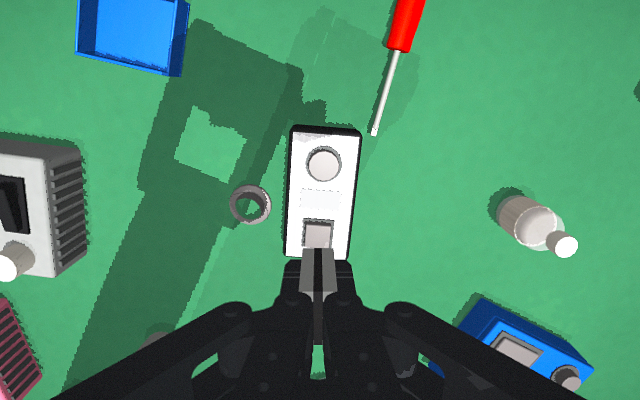

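The wrist view shows the round key at (323,163), the square key at (319,234), the spool at (250,204) and the screwdriver tip at (374,131), all clear of the tool. I press the round key.

move_arm(
  targets=[
    {"hand":0,"offset":[0.005,0.003,0.05],"turn":0},
    {"hand":0,"offset":[0.005,0.003,0.1],"turn":0},
    {"hand":0,"offset":[0.005,0.003,0.15],"turn":0},
    {"hand":0,"offset":[0.005,0.003,0.18],"turn":0},
    {"hand":0,"offset":[0.005,0.003,0.187],"turn":0},
    {"hand":0,"offset":[0.005,0.003,0.191],"turn":0},
    {"hand":0,"offset":[0.005,0.003,0.194],"turn":0},
    {"hand":0,"offset":[0.005,0.003,0.197],"turn":0},
    {"hand":0,"offset":[0.005,0.003,0.2],"turn":0},
    {"hand":0,"offset":[0.005,0.003,0.202],"turn":0},
    {"hand":0,"offset":[0.005,0.003,0.202],"turn":0},
    {"hand":0,"offset":[0.005,0.003,0.202],"turn":0},
  ],
)

```text
time_s: 11.9
tcp_pos: [0.6646, 0.0097, 0.042]
orientation: [3.093, 0.545, 0.007]
wrist_force: [-1.2, 0.3, 9.2]
opening: 0.001
gripper_force: 5.0
```

move_arm(
  targets=[
    {"hand":0,"offset":[0,0,0.002],"turn":0},
    {"hand":0,"offset":[0,0,0.002],"turn":0},
    {"hand":0,"offset":[0,0,-0.005],"turn":0},
    {"hand":0,"offset":[0,0,-0.03],"turn":0},
    {"hand":0,"offset":[0,0,-0.08],"turn":0},
    {"hand":0,"offset":[0,0,-0.13],"turn":0},
    {"hand":0,"offset":[0,0,-0.18],"turn":0},
    {"hand":0,"offset":[0,0,-0.2],"turn":0},
    {"hand":0,"offset":[0,0,-0.2],"turn":0},
    {"hand":0,"offset":[0,0,-0.2],"turn":0},
  ],
)

```text
time_s: 12.9
tcp_pos: [0.6623, 0.0097, 0.238]
orientation: [3.094, 0.545, 0.0]
wrist_force: [0.3, 0.1, -0.6]
opening: -0.002
gripper_force: 0.0
```

```bash
python3 - <<'E'
from h import *
s=telemetry.state(); P=pose("wrist",s); im,d=cams.grab_frame("wrist"); print(s["tcp_pos"])
for n in("round_key_top","bar_latch_top","control_box"):
    for r in cams.mark_of("wrist",n)[:1]: print(n,r["point"],at_d("wrist",r["point"],d,P).round(4))
P=pose("side"); im,d=cams.grab_frame("side"); cv2.imwrite("pics/side9.png",im)
r=cams.mark_of("side","bar_latch_top")[0]; print(r["point"],at_d("side",r["point"],d,P))
E
```

```text
[0.66228407 0.00972538 0.23804431]
round_key_top [315.1, 171.1] [0.6592 0.0121 0.0468]
bar_latch_top [512.3, 360.1] [ 0.6894 -0.0319  0.3074]
control_box [318.5, 195.7] [ 6.344e-01 -4.000e-04  3.750e-02]
[339.7, 305.3] [ 0.52630232 -0.27126427  0.05612308]
```

View pics/side9.png

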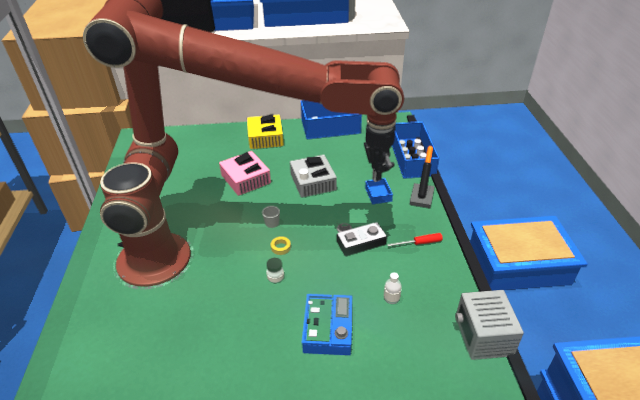

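The bar latch is at 56 mm (fully down), the round key is back up at (373,230), and everything else is where it was. I hand in.

```bash
python3 -c "
from cell import manip; print(manip.close_job())"
```

```text
the job is handed in; nothing more can be done
None
```

I pressed the bar latch to its stop, tipped the broad rocker fully over, then pressed the round key in and let it spring back, in that order. The job is handed in; the last pictures showed nothing else moved, but no verdict was returned.

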